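# Slide the converter under the test stand's fan and switch the fan on

## Robot

A 6-joint arm with a two-finger parallel gripper is mounted at the origin on a cart in front of the work surface, level with it; the furniture and walls round the work are solid. World frame = base frame: x ahead of the robot, y to its left, z up, the work surface at z = 0. Lengths are in m, angles in rad, forces in N, time in s.
With the tool pointing down it reaches from about 0.4 to 0.825 m from the base axis. Payload 7 kg.
Tool frame: the origin (TCP) lies at the very end of the fingers, on their centre line; the grasp point (between the pads) lies 19 mm behind it; z points along the fingers, y is the line along which they close (so a half turn about z gives the same grasp; the last joint's range is limited). The gripper opens to 85 mm and grips with 20 to 120 N. Pads are 22 mm wide; open, the fingers measure 114 mm over their backs; the gripper's body (76 mm by 85 mm) begins 54 mm behind the grasp point. The pads swing forward as they close: fully open they stand 13 mm farther back than shut.
Start: joints at [-0.915, 0.359, 0.012, 0, -1.224, -0.288], TCP at [0.243, -0.63, 0.231] pointing down, gripper open.
Joint ranges: [-3.07, 3.07], [-1.43, 2.12], [-1.02, 1.25], [-3.03, 1.67], [-3.05, -0], [-3.03, 3.03]. Speed limits (rad/s): [2.39, 2.39, 3.01, 3.14, 3.14, 3.14].

## Interface

Orientations are given as [roll, pitch, yaw] about the fixed x, y, z axes, in that order (R = Rz(yaw) Ry(pitch) Rx(roll)).
In Python, from workcell import r, cams gives the robot as it stands.
- The arm moves only by the tool servo_tool, never from a script. Its arguments are lists of equal length, an entry for each row: "dr": the turn, a rotation vector about the world's x, y, z in rad, a list of three; "dp": the shift along the world's x, y, z in m, a list of three; "grip": the gripper's target within -1 to 1 (shut at 1, half-way at 0, fully open at -1). A call has 1 to 8 rows; each row shifts and turns the commanded pose from where the row before left it; what a row does not reach is not made up. A row lasts 1/8 s, in which the tool goes at most 62.5 mm and 10.7 degrees, less where a joint would pass 70% of its speed; a pose out of reach is approached as far as the arm can. A call with a gripper value outside its range is refused whole. The fingers move at their own pace and stop on an object; "newtons" is the grip in N (left out, the last holds). Time passes only in rows, so rows that do not move let the fingers close. It gives the time, the measured TCP pose, the force, the opening and the grip force at its end, in the units of the state.
- r.state(): the state, without advancing time (a new reading comes with each control period).
- cams.capture(name): name is "side" or "top" or "wrist"; returns a dict with "frame" (400x640x3 uint8, red, green, blue), "fx", "fy", "cx", "cy" (pixels), "R" (3x3) and "t" (3): a world point X has camera coordinates R X + t. Camera axes: x right, y down, z forward; pixel columns grow to the right and rows downward; lengths in m; the calibration is good to about 2 mm. A picture is of the moment at which its call begins. There is no depth.
- r.sign_off(): hands the job in; it is judged then, once.
Trained networks look in a picture, given as the dict that the camera call returned (one of the last four; its "shot" number tells which), for a name from the list of things; names that differ only in an ending like _2 or _b are one class to them, and where a whole thing is asked for, a point or a joint stands for the part that bears it (a point fixed in the world has none). Each returns a list of dicts, best first, with "conf" (0 to 1); they miss things now and then, are a little off and sometimes report something else, mostly with a low value. They report only what shows in the picture. A call takes as long as a camera call. They do not tell look-alikes from the thing itself.
- cams.boxes_of(picture, query): "box" ([left, top, right, bottom] as shares, 0 to 1, of the picture: columns of its width, rows of its height, round what is visible of it).
- cams.silhouettes(picture, query): "region" (400x640 bool, what is visible of it) and "box" ([left, top, right, bottom] as shares, 0 to 1, of the picture: columns of its width, rows of its height, round what is visible of it).
- cams.tip_of(picture, query): "xy" ([column, row] as shares, 0 to 1, of the picture: columns of its width, rows of its height: a listed point, or the origin of a listed thing).
The state is a dict: "clock": time; "joints": joint angles; "joint_vel": joint speeds; "tau": joint torques, N m; "tcp_pos": TCP position; "tcp_rot": TCP orientation; "contact_force": force on the tool from outside, world axes, zero at the start; "moment": the same for the moment, N m; "finger_gap": opening from 0.0 (shut) to 1.0 (fully open); "finger_force": force on a finger pad.
Only numpy, scipy, OpenCV 4.12 (cv2) and the standard library are available. Lean on these libraries where they do the work, as an engineer would, in place of code of your own. Each camera call takes 0.05 s, during which the arm holds its last target. There are 200 camera calls.

## Task

Put the black finned converter on the cooling test stand: slide it lengthwise between the two low guide rails, in under the fan hood, until its end is fully home against the stop at the back, without letting it touch the hood. Once it is home, switch the fan on by swinging the breaker's blue toggle all the way over, toward the back of the stand. Leave the multimeter, the contactor and the roll of black tape where they are.

Things in the scene. Friction and masses are not known exactly. Their poses are not given: they have to be found in the camera images.
- converter_center (a point): centre (half-way up) of the loose black finned converter, a block 52 mm wide (its x axis), 150 mm long (its y axis) and 30 mm high (z up, fins on top), 0.15 to 0.31 kg. Lies flat on the bench. Either end may go in first; grip it across its 52 mm width.
- stand: the cooling test stand, fixed to the bench: a pale metal base plate 8 mm thick with rails, fan hood, back stop and breaker. Origin on the bench right below the middle of the hood's front edge; x points the way the converter slides in, y to the left of that, z up. The plate's open front part, where the converter is first set down, runs from x = -160 mm to 0, 120 mm wide.
- mouth (a point): point on the plate's upper face (8 mm above the bench) in the middle of the channel, below the hood's front edge; axes as the stand's. Two straight black guide rails, 6 mm high and 8 mm thick, run along x from -140 mm to +95 mm from here, inner faces at y = -33 and +33 mm (channel 66 mm wide); their front ends splay outward over the last 20 mm.
- stop (a point): middle of the back stop's rubber face, 90 mm behind the hood's front edge and 20 mm above the bench; axes as the stand's. A converter fully home touches it: its centre is then 15 mm behind the hood's front edge (x = +15 mm of the stand) and its near end sticks out 60 mm in front of the hood.
- hood: the grey hood with its black 80 mm fan, part of the stand; same origin and axes as the stand. It covers x = 0 to 90 mm, y = -44 to +44 mm. Its underside is 50 mm above the bench (42 mm above the plate, 12 mm above the converter's top); its side legs stand outside the rails; the fan's top is 80 mm above the bench.
- breaker_toggle (a joint): the blue toggle of the fan's breaker, rad: 0 = off, leaning toward the stand's front (-x); 0.87 = on, swung to its end toward the back of the stand (+x). It stays where it is left; 1 to 2 N at its tip moves it slowly (its damping asks 4 N and more when pushed fast or low down).
- toggle_tip (a point): point on the blue toggle (22 mm wide along the stand's y) near its free end, moving with it: off, it is at x = 38, y = 84, z = 114 mm of the stand; on, about 20 mm farther along +x. The toggle turns about a y axis at x = 45, z = 94 mm. The breaker's body below it is 36 mm wide (y = 66 to 102 mm), x = 5 to 85 mm, 98 mm high at most; nothing stands higher than the toggle.
- multimeter: yellow multimeter lying on the bench, 155 x 76 x 44 mm, x along its length; origin at the centre of its underside. Not to be moved.
- contactor: black round contactor standing on its square foot, 60 x 70 x 74 mm; origin at the centre of its underside. Not to be moved.
- tape_black: roll of black tape lying flat, 74 mm across, 19 mm high; origin at the centre of its underside. Not to be moved.
Things that resemble listed ones, but are neither listed nor needed, are in the scene too. What is shaped like the part that bears converter_center but green is not meant.

How it is judged:
On the way:
1. the converter lies flat between the rails, fully home against the back stop under the hood, with the breaker still off (x of converter_center in the frame of stand above 0.008 m and y of converter_center in the frame of stand between -0.012 and 0.012 m and z of converter_center in the frame of stand below 0.027 m and angle between the y axis of converter_center and the x axis of stand, either way round below 0.14 rad and value of joint breaker_toggle below 0.25 rad), for 0.2 s.
At the end, for the whole second after the job is handed in: The converter lies at rest and flat on the plate between the rails, within 7 mm of the back stop, and the breaker's toggle is over to on (beyond 0.7 rad) (x of converter_center in the frame of stand above 0.008 m and y of converter_center in the frame of stand between -0.012 and 0.012 m and z of converter_center in the frame of stand below 0.027 m and angle between the y axis of converter_center and the x axis of stand, either way round below 0.14 rad and linear speed of converter below 0.01 m/s and value of joint breaker_toggle above 0.7 rad); the robot touches nothing.
It fails at once if the converter touches the hood (more than 0.5 N) (contact force between converter and hood above 0.5 N).
It fails at once if the multimeter, the contactor or the black tape is moved more than 20 mm (distance of any of multimeter, contactor, tape_black from where it was at the start of the episode above 0.02 m).
It also fails if it takes over 61 s, if anything falls off the work surface, if the arm or the gripper's body presses on something with over 40 N, if the wrist force passes 120 N, or if a joint passes its speed limit or range.

## Working session

There is one attempt and no reset: what is moved stays moved. The work goes in short steps, Python scripts to look and compute and a tool call to move; the robot and the scene stay as the last step left them, time stands still between calls to the robot, and variables do not carry over. Pictures are saved under pics/ and viewed, at most 10 in all, crops included, and the job is handed in when it is done.

Besides the shell and the picture viewer there is one more tool, called after "Emit:" as a command line: name --argument value ..., lists and objects as JSON in quotes. servo_tool: Moves the arm, as the interface text tells. Its arguments: {"type":"object","properties":{"dr":{"type":"array"},"dp":{"type":"array"},"grip":{"type":"array"},"newtons":{"type":"number"}},"required":["dr","dp","grip"]}

```bash
mkdir -p pics; cat > h.py <<'E'
import numpy as np, cv2
from workcell import r, cams
def px2w(p,uv,z):
    d=np.linalg.solve(np.array([[p['fx'],0,p['cx']],[0,p['fy'],p['cy']],[0,0,1.]]),np.array([uv[0],uv[1],1.]))
    R=np.array(p['R']);t=np.array(p['t']);c=-R.T@t;d=R.T@d
    return c+d*(z-c[2])/d[2]
def w2px(p,X):
    c=np.array(p['R'])@np.array(X)+np.array(p['t']);return np.array([p['fx']*c[0]/c[2]+p['cx'],p['fy']*c[1]/c[2]+p['cy']])
def save(n,f): cv2.imwrite('pics/'+n+'.png',cv2.cvtColor(np.ascontiguousarray(f),cv2.COLOR_RGB2BGR))
E
python3 - <<'E'
from h import *
for n in ['top','side']:
    p=cams.capture(n); save(n+'0',p['frame'])
    R=np.array(p['R']);print(n,'cam at',(-R.T@np.array(p['t'])).round(3))
    for q,z in [('converter_center',.015),('mouth',.008),('stand',0),('stop',.02),('toggle_tip',.114),('multimeter',0),('contactor',0),('tape_black',0)]:
        for d in cams.tip_of(p,q)[:3]:
            uv=np.array(d['xy'])*[640,400];print(n,q,round(d['conf'],2),uv.round(0),px2w(p,uv,z)[:2].round(3))
E
```

```text
top cam at [ 0.36  -0.076  1.759]
top converter_center 0.72 [421. 269.] [ 0.32  -0.412]
top mouth 0.86 [277. 185.] [0.645 0.116]
top mouth 0.43 [280. 184.] [0.649 0.105]
top stand 0.72 [279. 185.] [0.648 0.11 ]
top stop 0.74 [263. 170.] [0.703 0.167]
top multimeter 0.96 [372. 188.] [ 0.628 -0.241]
top contactor 0.72 [331. 146.] [ 0.794 -0.089]
top tape_black 0.47 [232. 239.] [0.448 0.287]
side cam at [1.241 0.288 1.205]
side converter_center 0.7 [286. 173.] [ 0.442 -0.25 ]
side converter_center 0.59 [269. 136.] [ 0.316 -0.398]
side mouth 0.56 [351. 261.] [0.646 0.101]
side stand 0.9 [353. 263.] [0.648 0.108]
side stop 0.66 [363. 288.] [0.717 0.171]
side toggle_tip 0.6 [387. 251.] [0.621 0.194]
side multimeter 0.91 [264. 217.] [ 0.63  -0.227]
side contactor 0.84 [276. 274.] [ 0.79  -0.086]
side tape_black 0.68 [425. 236.] [0.45  0.275]
```

```bash
python3 -c "
import cv2,numpy as np
a=cv2.imread('pics/top0.png');b=cv2.imread('pics/side0.png')
cv2.imwrite('pics/both.png',cv2.resize(np.vstack([a,b]),(480,600),interpolation=cv2.INTER_AREA))"
```

```text
(no output)
```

View pics/top0.png

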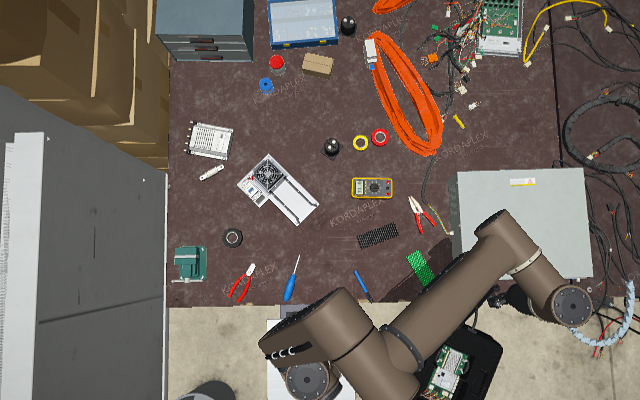

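View pics/side0.png

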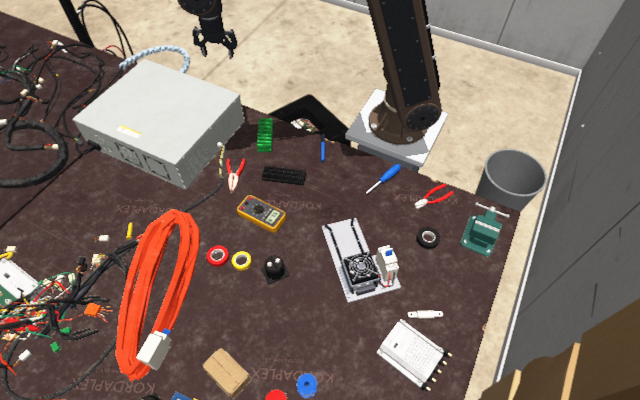

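Top view: there are two candidate blocks. The black finned one is at top (378,235) / side (286,173). The green one is at top (421,269) / side (265,135). The black one fits the description. The stand is at top (277,185), with its open front facing lower right and the breaker on its left side. Next I'll measure orientations and confirm in an enlarged crop with the model overlaid.

```bash
cat > m.py <<'E'
from h import *
from scipy.optimize import minimize
def stand_pts(s,P):
    c,n=np.cos(s[2]),np.sin(s[2]);return [np.array([s[0]+c*a-n*b,s[1]+n*a+c*b,z]) for a,b,z in P]
PLATE=[(-.16,-.06,.008),(-.16,.06,.008),(0,.06,.008),(0,-.06,.008)]
RAIL=[[(-.12,y,.014),(0,y,.014)] for y in(-.033,.033)]
HOOD=[(0,-.044,.05),(0,.044,.05),(.09,.044,.05),(.09,-.044,.05)]
def boxhull(s,L,W,z0,z1):return stand_pts(s,[(a*L/2,b*W/2,z) for a in(-1,1) for b in(-1,1) for z in(z0,z1)])
def fit_box(views,L,W,H,s0):
    def cost(s):
        e=0
        for p,m in views:
            h=cv2.convexHull(np.array([w2px(p,X) for X in boxhull(s,L,W,0,H)],np.float32)*16)
            k=np.zeros((400,640),np.uint8);cv2.fillConvexPoly(k,h.round().astype(np.int32),1,cv2.LINE_8,4)
            k=k>0;e-=(k&m).sum()/(k|m).sum()
        return e
    best=min((minimize(cost,[s0[0],s0[1],y],method='Nelder-Mead',options=dict(initial_simplex=[[s0[0],s0[1],y],[s0[0]+.02,s0[1],y],[s0[0],s0[1]+.02,y],[s0[0],s0[1],y+.2]])) for y in np.arange(0,3.1,.4)),key=lambda o:o.fun)
    return best.x,best.fun
E
python3 - <<'E'
from m import *
V={n:cams.capture(n) for n in('top','side')}
views=[]
for n,p in V.items():
    want=w2px(p,[.442,-.25,.015])
    for d in cams.silhouettes(p,'converter_center'):
        ys,xs=np.nonzero(d['region']);c=np.array([xs.mean(),ys.mean()]);rgb=p['frame'][d['region']].mean(0)
        print(n,round(d['conf'],2),c.round(),rgb.round())
        if np.hypot(*(c-want))<20: views.append((p,np.array(d['region'])))
cv=fit_box(views,.15,.052,.03,(.442,-.25));print('conv (x,y,yaw of long axis)',cv,len(views))
s=(.647,.107,np.radians(46))
ims=[]
for n,p in V.items():
    u=w2px(p,[s[0],s[1],0]);
    f=p['frame'].copy(); x0,y0=int(u[0])-50,int(u[1])-50
    a=cv2.resize(f[y0:y0+100,x0:x0+100],None,fx=4,fy=4,interpolation=cv2.INTER_CUBIC)
    tr=lambda X:tuple(int(v) for v in (w2px(p,X)-[x0,y0]+.5)*4)
    for P,col in [(PLATE,(255,0,0)),(HOOD,(0,255,0)),(RAIL[0],(0,0,255)),(RAIL[1],(0,0,255)),([(.038,.084,.114),(.045,.084,.094)],(255,0,255))]:
        cv2.polylines(a,[np.array([tr(X) for X in stand_pts(s,P)])],True,col,1)
    u=w2px(p,[cv[0][0],cv[0][1],.015]);x1,y1=int(u[0])-50,int(u[1])-25
    b=cv2.resize(f[y1:y1+50,x1:x1+100],None,fx=4,fy=4,interpolation=cv2.INTER_CUBIC)
    ims.append(np.vstack([a,b]))
save('ov1',np.hstack(ims))
E
```

```text
top 0.98 [377. 236.] [55. 54. 54.]
top 0.79 [420. 268.] [ 37. 136.  70.]
side 0.77 [283. 175.] [32. 30. 30.]
side 0.66 [264. 134.] [ 33. 115.  50.]
conv (x,y,yaw of long axis) (array([ 0.44908732, -0.25556106,  1.92919269]), np.float64(-1.675932204758099)) 2
```

View pics/ov1.png

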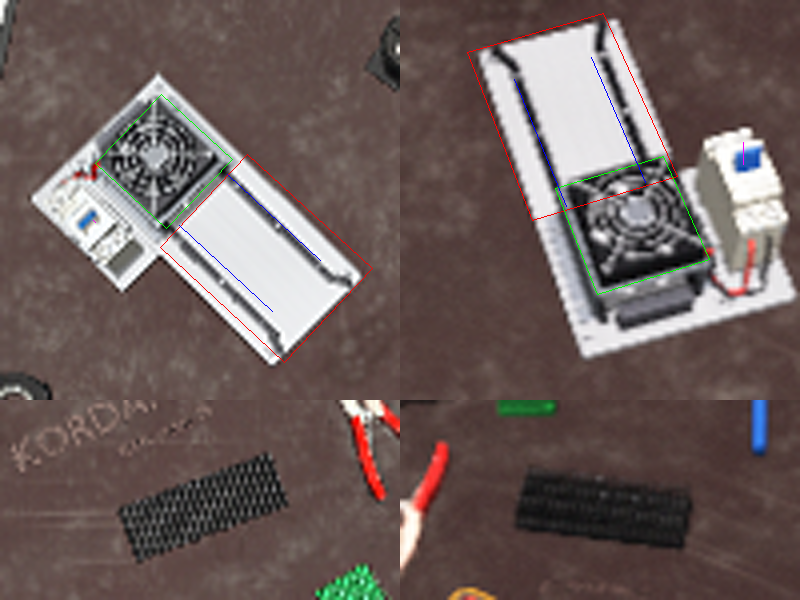

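The crop at bottom left and right shows the black finned block, so that is the converter. Its long axis is at about 1.93 rad, centred near (0.449,-0.256). The stand outline is roughly right, but the yaw needs trimming. The wrist camera should give closer views of both, so I'll check the tool orientation first.

```bash
python3 - <<'E'
from m import *
from scipy.spatial.transform import Rotation as Ro
s=r.state();print(s)
print(Ro.from_euler('xyz',s['tcp_rot']).as_matrix().round(3))
p=cams.capture('wrist');R=np.array(p['R']);c=-R.T@p['t'];print('cam',c,p['fx'],'axis',R[2],'xaxis',R[0])
E
```

```text
{'clock': 1.1, 'joints': array([-9.14906062e-01,  3.58595123e-01,  1.18976313e-02,  5.69038122e-06,
       -1.22411630e+00, -2.88091623e-01]), 'joint_vel': array([-0.00242321,  0.000397  ,  0.00091856,  0.00036663, -0.0009865 ,
       -0.00067213]), 'tau': array([-4.20011329e-04, -5.82999194e+01,  2.93663102e+01,  6.94169104e+00,
       -5.30742873e-04,  2.47799562e-05]), 'tcp_pos': array([ 0.242668  , -0.62984047,  0.23130539]), 'tcp_rot': array([ 3.14157743e+00, -1.00924707e-05, -2.77379208e+00]), 'contact_force': array([ 0.21835264,  0.40454957, -0.08595364]), 'moment': array([-0.00674519, -0.03005858,  0.00285287]), 'finger_force': 0.0, 'finger_gap': 1.000325921788002}
[[-0.933 -0.36  -0.   ]
 [-0.36   0.933  0.   ]
 [ 0.     0.    -1.   ]]
cam [ 0.16870212 -0.65965922  0.37530346] 327.4382664221138 axis [ 0.28655359  0.11103844 -0.95160785] xaxis [-3.60671044e-01  9.32693062e-01  2.24047202e-04]
```

Emit:
servo_tool --dr '[[0,0,0],[0,0,0.18],[0,0,0.18],[0,0,0.18],[0,0,0.18],[0,0,0.18],[0,0,0.18],[0,0,0.18]]' --dp '[[0,0.05,0.0],[0,0.05,0],[0.03,0.05,0],[0.03,0.05,0],[0.04,0.04,0],[0.04,0.04,0],[0.04,0.03,0],[0.04,0.027,0]]' --grip '[-1,-1,-1,-1,-1,-1,-1,-1]' --newtons 80

```text
clock: 2.15
tcp_pos: [0.464, -0.2914, 0.2319]
tcp_rot: [-3.141, -0.0, -1.507]
contact_force: [0.4, -1.3, 0.0]
finger_gap: 1.004
finger_force: 0.0
```

Emit:
servo_tool --dr '[[0,0,0.18],[0,0,0.121],[0,0,0]]' --dp '[[0,0,0],[0,0,0],[0,0,0]]' --grip '[-1,-1,-1]'

```text
clock: 2.52
tcp_pos: [0.4628, -0.2927, 0.2313]
tcp_rot: [-3.142, -0.0, -1.213]
contact_force: [-0.1, -0.1, 0.2]
finger_gap: 0.998
finger_force: 0.0
```

```bash
python3 - <<'E'
from m import *
s=r.state();print(s['clock'],s['tcp_pos'],s['tcp_rot'])
p=cams.capture('wrist');save('w1',p['frame'])
for d in cams.silhouettes(p,'converter_center'):
    ys,xs=np.nonzero(d['region']);print(round(d['conf'],2),xs.min(),xs.max(),ys.min(),ys.max(),p['frame'][d['region']].mean(0).round())
d=min(cams.silhouettes(p,'converter_center'),key=lambda d:p['frame'][d['region']].mean())
print(fit_box([(p,np.array(d['region']))],.15,.052,.03,(.449,-.256)))
E
```

```text
2.525 [ 0.4628016  -0.29269779  0.2313381 ] [-3.14150986e+00 -7.24580037e-05 -1.21333566e+00]
0.85 422 580 77 150 [ 23. 148.  66.]
(array([ 0.449, -0.256,  0.   ]), np.float64(0.0))
```

View pics/w1.png

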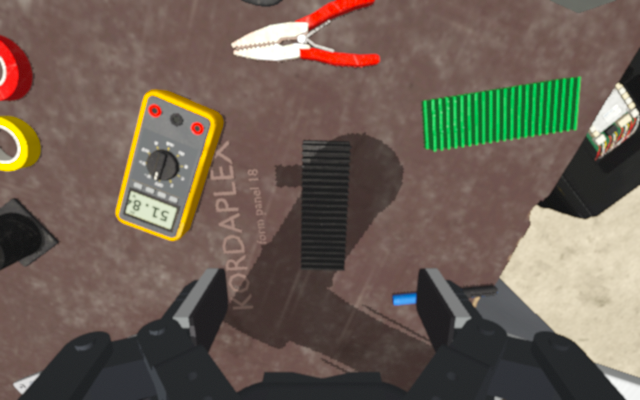

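The wrist view shows the black converter with corners near (303,141), (351,142), (344,269) and (302,268). The green block is at (500,113) and the multimeter at (170,165). Next I'll project these corners to world coordinates.

```bash
python3 - <<'E'
from m import *
p=cams.capture('wrist')
Q=np.array([px2w(p,u,.03) for u in [(303,141),(351,142),(344,269),(302,268)]])[:,:2]
print(Q.round(4),Q.mean(0).round(4))
print(np.linalg.norm(Q-np.roll(Q,-1,0),axis=1))
d=Q[:2].mean(0)-Q[2:].mean(0);print('yaw',np.arctan2(d[1],d[0]))
print('side edges',[np.arctan2(*(a-b)[::-1]) for a,b in((Q[0],Q[3]),(Q[1],Q[2]))])
E
```

```text
[[ 0.4941 -0.3252]
 [ 0.4469 -0.3416]
 [ 0.3992 -0.2016]
 [ 0.4461 -0.1855]] [ 0.4466 -0.2635]
[0.04996991 0.14796955 0.04955237 0.14767439]
yaw -1.2411038998677633
side edges [np.float64(-1.2396935238379259), np.float64(-1.2425114625589053)]
```

Emit:
servo_tool --dr '[[0,0,-0.028],[0,0,0],[0,0,0],[0,0,0],[0,0,0],[0,0,0],[0,0,0],[0,0,0]]' --dp '[[-0.003,-0.0085,-0.04],[0,0,-0.05],[0,0,-0.05],[0,0,-0.04],[0,0,-0.025],[0,0,-0.018],[0,0,0],[0,0,0]]' --grip '[-1,-1,-1,-1,-1,-1,-1,1]' --newtons 80

```text
clock: 3.72
tcp_pos: [0.4602, -0.3016, 0.009]
tcp_rot: [-3.141, -0.001, -1.241]
contact_force: [-0.7, -0.4, 1.0]
finger_gap: 0.821
finger_force: 0.0
```

Emit:
servo_tool --dr '[[0,0,0],[0,0,0],[0,0,0],[0,0,0],[0,0,0],[0,0,0]]' --dp '[[0,0,0],[0,0,0],[0,0,0],[0,0,0],[0,0,0],[0,0,0]]' --grip '[1,1,1,1,1,1]'

```text
clock: 4.47
tcp_pos: [0.4608, -0.3017, 0.0099]
tcp_rot: [-3.139, -0.002, -1.241]
contact_force: [-0.3, 0.9, 4.7]
finger_gap: 0.585
finger_force: 83.8
```

Emit:
servo_tool --dr '[[0,0,0],[0,0,0],[0,0,-0.18],[0,0,-0.18],[0,0,-0.18],[0,0,-0.18],[0,0,-0.18],[0,0,-0.18]]' --dp '[[0,0,0.03],[0,0,0.05],[0.01,0.045,0.05],[0.01,0.05,0.05],[0.01,0.05,0],[0.015,0.05,0],[0.015,0.05,0],[0.01,0.045,0]]' --grip '[1,1,1,1,1,1,1,1]'

```text
clock: 5.48
tcp_pos: [0.5272, -0.0222, 0.1787]
tcp_rot: [-3.141, 0.001, -2.317]
contact_force: [0.8, 0.1, -2.4]
finger_gap: 0.585
finger_force: 84.2
```

Emit:
servo_tool --dr '[[0,0,-0.02],[0,0,0],[0,0,0]]' --dp '[[0,0,0],[0,0,0],[0,0,0]]' --grip '[1,1,1]'

```text
clock: 5.85
tcp_pos: [0.5267, -0.0248, 0.1781]
tcp_rot: [3.142, 0.0, -2.331]
contact_force: [-0.1, 0.1, -2.0]
finger_gap: 0.59
finger_force: 84.2
```

```bash
python3 - <<'E'
from m import *
s=r.state();print(s['clock'],s['tcp_pos'],s['tcp_rot'],s['joints'].round(2),s['finger_gap'],s['finger_force'])
p=cams.capture('wrist');save('w2',p['frame'])
for q,z in [('mouth',.008),('stop',.02),('toggle_tip',.114),('stand',0)]:
    for d in cams.tip_of(p,q)[:2]:
        uv=np.array(d['xy'])*[640,400];print(q,round(d['conf'],2),uv.round(0),px2w(p,uv,z)[:2].round(3))
E
```

```text
5.85 [ 0.52667485 -0.02478089  0.17814178] [ 3.14151123e+00  2.27683945e-06 -2.33094827e+00] [ 0.33  0.16 -0.39 -0.   -1.02 -1.09] 0.5897014723372116 84.22078371047974
```

View pics/w2.png

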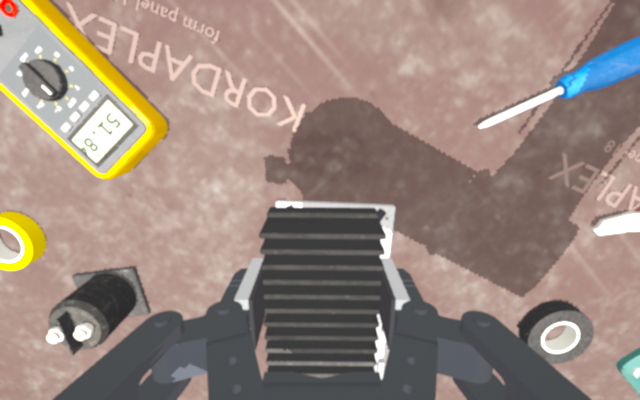

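The wrist view shows the converter held straight. The stand plate's front edge is visible behind it, with corners near (276,202) and (396,205). I'll use these corners with the top and side pictures to pin the stand.

```bash
python3 - <<'E'
from m import *
p=cams.capture('wrist')
f=p['frame'][190:265,260:410];a=cv2.resize(f,None,fx=5,fy=5,interpolation=cv2.INTER_CUBIC)[:300]
q=[px2w(p,u,.008)[:2] for u in((276,202),(396,205))];print(q,np.linalg.norm(q[0]-q[1]))
d=q[1]-q[0];print('yaw',np.arctan2(d[1],d[0])-np.pi/2)
# unannotated top crop from start picture, 6x
t=cv2.cvtColor(cv2.imread('pics/top0.png'),cv2.COLOR_BGR2RGB)[150:225,235:325]
s=cv2.cvtColor(cv2.imread('pics/side0.png'),cv2.COLOR_BGR2RGB)[212:312,315:415]
t=cv2.resize(t,None,fx=4.4,fy=4,interpolation=cv2.INTER_CUBIC)  # cols*4.4 rows*4
s=cv2.resize(s,None,fx=4,fy=3,interpolation=cv2.INTER_CUBIC)
save('c3',np.vstack([a,np.hstack([t[:,:350],s])[:300]]))if False else save('c3',np.vstack([np.hstack([a,np.zeros((300,796-a.shape[1],3),np.uint8)]),np.hstack([t,s])]))
E
```

```text
[array([ 0.5710891 , -0.04519631]), array([0.48588839, 0.04009282])] 0.12055454191031752
yaw 0.7848794992216899
```

View pics/c3.png

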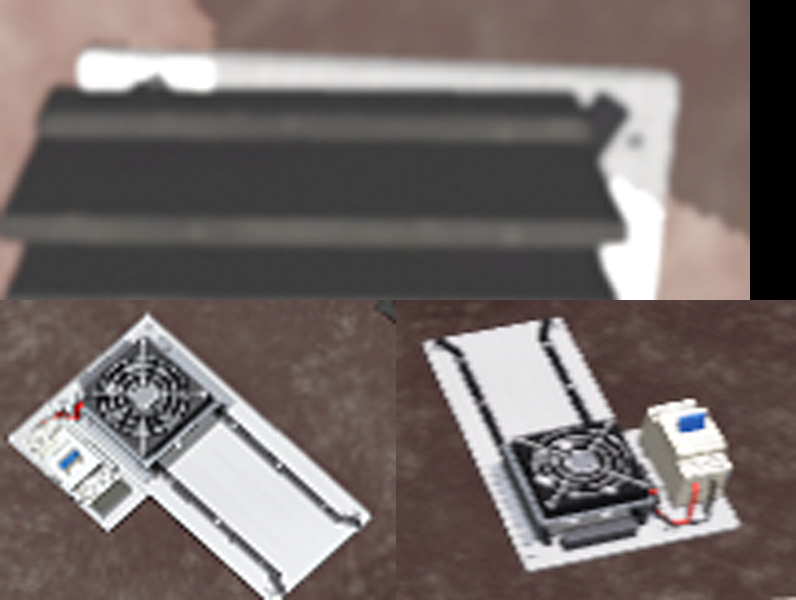

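```bash
python3 - <<'E'
from m import *
p=cams.capture('wrist')
q=[px2w(p,u,.008)[:2] for u in((275.4,200.6),(395.6,205))];d=q[1]-q[0];m=(q[0]+q[1])/2
print(q,np.linalg.norm(d),'yaw',np.arctan2(d[1],d[0])-np.pi/2)
t=cams.capture('top')
e=[px2w(t,u,.008)[:2] for u in((318.6,204),(268.6,153.5))];d=e[1]-e[0];yt=np.arctan2(d[1],d[0]);print('top',e,yt)
sd=cams.capture('side')
cs=lambda x,y:px2w(sd,(315+x/4,212+(y-300)/3),.008)[:2]
A,B,C=cs(424,342),cs(563,318),cs(529,570);print('side',A,B,C,np.linalg.norm(A-B),np.arctan2(*(C-A)[::-1]),np.arctan2(*(B-A)[::-1])-np.pi/2)
for y in(.785,yt):
  o=m+.16*np.array([np.cos(y),np.sin(y)]);print('origin',o)
E
```

```text
[array([ 0.57049792, -0.0465097 ]), array([0.48620262, 0.03992047])] 0.12073057056868511 yaw 0.7728941345334421
top [array([ 0.57047117, -0.03866726]), array([0.76820494, 0.14734917])] 0.7548738779122312
side [0.42339687 0.25017894] [0.33942324 0.34256879] [0.63703088 0.40896608] 0.12484972961287878 0.6391781467424557 0.737713447455997
origin [0.64153239 0.10979741]
origin [0.64488754 0.10633687]
```

```bash
python3 - <<'E'
from m import *
sd=cams.capture('side')
cs=lambda x,y:px2w(sd,(315+(x-396)/4,212+(y-300)/3),.008)[:2]
A,B,C=cs(424,342),cs(563,318),cs(529,570);print('side',A,B,C,np.linalg.norm(A-B),np.arctan2(*(C-A)[::-1]),np.arctan2(*(B-A)[::-1])-np.pi/2)
p=sd
n='side'
for d in cams.silhouettes(sd,'converter_center')[:2]:
  ys,xs=np.nonzero(d['region']);print(d['conf'],xs.mean(),ys.mean())
E
```

```text
side [ 0.57492987 -0.03819071] [0.49348483 0.04969492] [0.77190166 0.1500256 ] 0.11982144664856414 0.7626716679729365 0.7473808912229454
0.97 264.1830985915493 134.4446680080483
0.56 340.2783251231527 199.42487684729065
```

Emit:
servo_tool --dr '[[0,0,-0.05],[0,0,0],[0,0,0],[0,0,0],[0,0,0],[0,0,0]]' --dp '[[0.0255,0.0465,0],[0,0,-0.04],[0,0,-0.04],[0,0,-0.04],[0,0,-0.028],[0,0,0]]' --grip '[1,1,1,1,1,1]'

```text
clock: 7.15
tcp_pos: [0.551, 0.022, 0.028]
tcp_rot: [3.14, -0.004, -2.381]
contact_force: [-0.4, 0.9, -1.8]
finger_gap: 0.59
finger_force: 84.1
```

```bash
python3 - <<'E'
from m import *
s=r.state();print(s['clock'],s['tcp_pos'],s['tcp_rot'],s['contact_force'])
out=[]
for n in('top','side'):
    p=cams.capture(n);u=w2px(p,[.61,.08,.01]).astype(int)
    out.append(cv2.resize(p['frame'][u[1]-50:u[1]+50,u[0]-40:u[0]+40],None,fx=5,fy=5,interpolation=cv2.INTER_CUBIC)); print(u)
save('c4',np.hstack(out))
E
```

```text
7.15 [0.55102926 0.02197036 0.02802835] [ 3.13973745 -0.00445238 -2.38105113] [-0.40504823  0.8916708  -1.84730702]
[286 194]
[350 248]
```

View pics/c4.png

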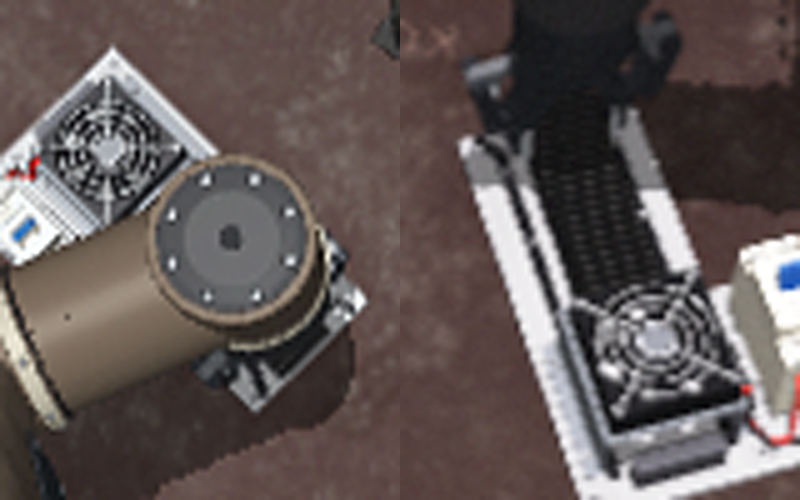

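```bash
python3 - <<'E'
from m import *
p=cams.capture('side')
n=np.array([-np.sin(.76),np.cos(.76)]);u=np.array([np.cos(.76),np.sin(.76)])
for nm,x,y,z in [('plateR',481,200,.008),('plateR',520,300,.008),('railtop mid',515,200,.014),('convR low',545,200,.05),('convR',562,280,.05),('convL',612,130,.05),('convL',667,265,.05),('plateL',640,140,.008),('plateL',698,262,.008),('railL mid',645,210,.014)]:
    w=px2w(p,(350-40+(x-400)/5,248-50+y/5),z)[:2];print(nm,'n',(w@n).round(4),'u',(w@u).round(4))
f=p['frame']
# model overlay
t=np.array(r.state()['tcp_pos'])[:2];print('tool n,u',t@n,t@u)
E
```

```text
plateR n -0.4235 u 0.4376
plateR n -0.4206 u 0.5133
railtop mid n -0.4036 u 0.4469
convR low n -0.393 u 0.4716
convR n -0.4 u 0.5278
convL n -0.3366 u 0.4344
convL n -0.3352 u 0.5356
plateL n -0.3101 u 0.4226
plateL n -0.3043 u 0.5185
railL mid n -0.3258 u 0.4766
tool n,u -0.3648614964214882 0.4170555048513985
```

Emit:
servo_tool --dr '[[0,0,0],[0,0,0],[0,0,0]]' --dp '[[0,0,-0.006],[0,0,-0.004],[0,0,0]]' --grip '[1,1,1]'

```text
clock: 7.68
tcp_pos: [0.5524, 0.0225, 0.0199]
tcp_rot: [3.141, -0.0, -2.381]
contact_force: [-0.1, 1.3, -2.4]
finger_gap: 0.584
finger_force: 84.1
```

Emit:
servo_tool --dr '[[0,0,0],[0,0,0],[0,0,0]]' --dp '[[0,0,-0.0015],[0,0,-0.001],[0,0,0]]' --grip '[1,1,1]'

```text
clock: 8.05
tcp_pos: [0.5527, 0.0226, 0.0179]
tcp_rot: [-3.141, 0.0, -2.381]
contact_force: [-2.8, -0.6, 3.3]
finger_gap: 0.586
finger_force: 84.7
```

Emit:
servo_tool --dr '[[0,0,0],[0,0,0],[0,0,0],[0,0,0],[0,0,0],[0,0,0],[0,0,0],[0,0,0]]' --dp '[[0.00725,0.0069,0.0004],[0.00725,0.0069,0],[0.00725,0.0069,0],[0.00725,0.0069,0],[0.00725,0.0069,0],[0.00725,0.0069,0],[0.00725,0.0069,0],[0.00725,0.0069,0]]' --grip '[1,1,1,1,1,1,1,1]'

```text
clock: 9.05
tcp_pos: [0.611, 0.0781, 0.0179]
tcp_rot: [3.142, -0.0, -2.381]
contact_force: [-1.6, -1.6, 3.4]
finger_gap: 0.591
finger_force: 84.9
```

Emit:
servo_tool --dr '[[0,0,0],[0,0,0],[0,0,0],[0,0,0]]' --dp '[[0.0029,0.0028,0],[0.0029,0.0028,0],[0.0029,0.0028,0],[0.0029,0.0028,0]]' --grip '[1,1,1,1]'

```text
clock: 9.55
tcp_pos: [0.6222, 0.089, 0.0179]
tcp_rot: [3.141, -0.0, -2.381]
contact_force: [-2.7, -3.1, 2.9]
finger_gap: 0.584
finger_force: 85.0
```

Emit:
servo_tool --dr '[[0,0,0],[0,0,0],[0,0,0]]' --dp '[[0.0015,0.0014,0],[0.0015,0.0014,0],[0,0,0]]' --grip '[1,1,1]'

```text
clock: 9.93
tcp_pos: [0.6222, 0.089, 0.0179]
tcp_rot: [3.14, -0.007, -2.381]
contact_force: [-10.7, -11.0, 12.7]
finger_gap: 0.586
finger_force: 86.1
```

Emit:
servo_tool --dr '[[0,0,0],[0,0,0],[0,0,0],[0,0,0],[0,0,0],[0,0,0],[0,0,0]]' --dp '[[0,0,0],[0,0,0],[0,0,0],[0,0,0.03],[0,0,0.04],[-0.03,-0.028,0.04],[-0.03,-0.028,0.04]]' --grip '[-1,-1,-1,-1,-1,-1,-1]'

```text
clock: 10.8
tcp_pos: [0.5647, 0.0356, 0.1688]
tcp_rot: [3.142, 0.0, -2.38]
contact_force: [0.2, -0.5, 0.3]
finger_gap: 0.999
finger_force: 0.0
```

```bash
python3 - <<'E'
from m import *
s=r.state();print(s['clock'],s['tcp_pos'],s['tcp_rot'],s['contact_force'])
p=cams.capture('wrist');q=cams.capture('side');
c=w2px(q,[.64,.105,.01]).astype(int);print(c)
b=cv2.resize(q['frame'][c[1]-50:c[1]+50,c[0]-40:c[0]+40],None,fx=4,fy=4,interpolation=cv2.INTER_CUBIC)
a=cv2.resize(p['frame'],(480,300),interpolation=cv2.INTER_AREA)
save('c5',np.hstack([np.vstack([a,np.zeros((100,480,3),np.uint8)]),b]))
E
```

```text
10.8 [0.56469734 0.03561329 0.16882223] [ 3.14159056e+00  1.17409525e-04 -2.38007419e+00] [ 0.17459492 -0.54678478  0.25622851]
[353 259]
```

View pics/c5.png

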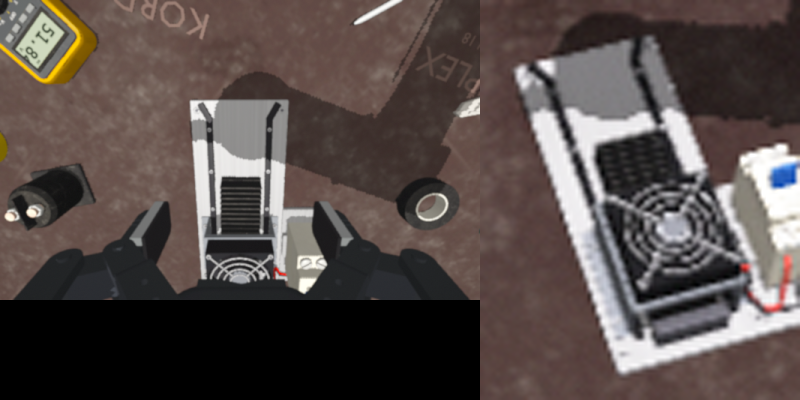

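The converter lies between the rails under the hood. In the wrist crop its rear edge is at row 178 and the plate's front edge at row 101. I'll check its depth numerically.

```bash
python3 - <<'E'
from m import *
p=cams.capture('wrist');k=4/3
g=cv2.cvtColor(p['frame'],cv2.COLOR_RGB2GRAY).astype(int)
print('col322',[int(v) for v in g[226:250,322]],'plate',[int(v) for v in g[125:145,275]])
n=np.array([-np.sin(.76),np.cos(.76)]);u=np.array([np.cos(.76),np.sin(.76)])
def f(x,y,z):w=px2w(p,(x,y),z)[:2];return (w@u).round(4),(w@n).round(4)
print('plate front',f(190*k,100.5*k,.008),f(288*k,100.5*k,.008))
print('conv rear',f(222*k,178*k,.038),f(262*k,178*k,.038))
print('hood front edge top?',f(204*k,238*k,.05),f(275*k,238*k,.05))
t=cams.capture('side')
for d in cams.tip_of(t,'toggle_tip')[:1]: w=px2w(t,np.array(d['xy'])*[640,400],.114)[:2];print('tog',w,w@u,w@n)
d=cams.tip_of(p,'toggle_tip');print(d)
E
```

```text
col322 [231, 231, 230, 230, 231, 228, 209, 155, 75, 32, 39, 51, 45, 34, 26, 27, 26, 28, 27, 26, 41, 64, 75, 61] plate [94, 93, 92, 91, 89, 88, 110, 161, 208, 232, 235, 222, 190, 145, 113, 97, 93, 97, 104, 105]
plate front (np.float64(0.3831), np.float64(-0.4285)) (np.float64(0.3829), np.float64(-0.3078))
conv rear (np.float64(0.4736), np.float64(-0.3889)) (np.float64(0.4735), np.float64(-0.3396))
hood front edge top? (np.float64(0.5523), np.float64(-0.4129)) (np.float64(0.5519), np.float64(-0.3217))
tog [0.6202973  0.19705456] 0.5853689319884912 -0.28450386995834326
[]
```

The converter is home: its bottom rear edge is about 101 mm from the plate front, which puts its centre at x ≈ +16 mm, and the push met a 15 N stop. Now the toggle, with the fingers shut and approached from the front side.

Emit:
servo_tool --dr '[[0,0,0],[0,0,0],[0,0,0],[0,0,0],[0,0,0],[0,0,0]]' --dp '[[0.01,0.047,0],[0.01,0.047,0],[0.01,0.047,0],[0,0,0],[0,0,0],[0,0,0]]' --grip '[1,1,1,1,1,1]'

```text
clock: 11.85
tcp_pos: [0.5949, 0.1761, 0.1672]
tcp_rot: [3.141, -0.001, -2.382]
contact_force: [-0.1, 0.1, -0.6]
finger_gap: -0.003
finger_force: 0.0
```

Emit:
servo_tool --dr '[[0,0,0],[0,0,0],[0,0,0],[0,0,0],[0,0,0]]' --dp '[[0,0,-0.03],[0,0,-0.015],[0,0,-0.01],[0,0,-0.006],[0,0,0]]' --grip '[1,1,1,1,1]'

```text
clock: 12.48
tcp_pos: [0.5953, 0.1767, 0.1069]
tcp_rot: [-3.142, -0.0, -2.381]
contact_force: [-0.5, -0.6, 0.5]
finger_gap: -0.0
finger_force: 0.0
```

```bash
python3 - <<'E'
from m import *
s=r.state();print(s['clock'],s['tcp_pos'],s['contact_force'],s['finger_gap'])
q=cams.capture('side');c=w2px(q,[.62,.19,.1]).astype(int)
save('c6',cv2.resize(q['frame'][c[1]-35:c[1]+35,c[0]-40:c[0]+40],None,fx=6,fy=6,interpolation=cv2.INTER_CUBIC))
E
```

```text
12.475 [0.59526416 0.17665753 0.10691739] [-0.54313584 -0.60079157  0.5446471 ] -0.0004813964911747035
```

View pics/c6.png

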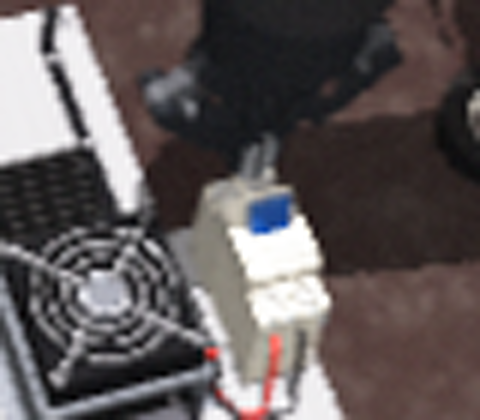

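The shut fingertips at (260,160) are just in front of (behind, in this view) the blue toggle at (268,213), and lined up with it. I'll push along stand +x.

Emit:
servo_tool --dr '[[0,0,0],[0,0,0],[0,0,0],[0,0,0],[0,0,0],[0,0,0],[0,0,0],[0,0,0]]' --dp '[[0.0022,0.0021,0],[0.0022,0.0021,0],[0.0022,0.0021,0],[0.0022,0.0021,0],[0.0022,0.0021,0],[0.0022,0.0021,0],[0.0022,0.0021,0],[0.0022,0.0021,0]]' --grip '[1,1,1,1,1,1,1,1]'

```text
clock: 13.52
tcp_pos: [0.6128, 0.1935, 0.107]
tcp_rot: [3.142, -0.0, -2.381]
contact_force: [-2.4, -2.1, 2.7]
finger_gap: 0.001
finger_force: 1.5
```

Emit:
servo_tool --dr '[[0,0,0],[0,0,0],[0,0,0],[0,0,0]]' --dp '[[0.0014,0.0014,0],[0.0014,0.0014,0],[0.0014,0.0014,0],[0.0014,0.0014,0]]' --grip '[1,1,1,1]'

```text
clock: 14.02
tcp_pos: [0.6167, 0.1975, 0.1064]
tcp_rot: [3.141, -0.005, -2.381]
contact_force: [-9.0, -8.5, 5.1]
finger_gap: 0.002
finger_force: 6.5
```

Emit:
servo_tool --dr '[[0,0,0],[0,0,0],[0,0,0],[0,0,0],[0,0,0],[0,0,0],[0,0,0]]' --dp '[[0,0,0],[0,0,0],[-0.01,-0.01,0],[-0.01,-0.01,0],[0,0,0.05],[-0.03,-0.03,0.05],[-0.04,-0.05,0.03]]' --grip '[1,1,1,1,1,1,1]'

```text
clock: 14.9
tcp_pos: [0.5348, 0.1064, 0.2336]
tcp_rot: [-3.14, 0.004, -2.38]
contact_force: [0.0, -1.0, 0.5]
finger_gap: -0.003
finger_force: 0.0
```

```bash
python3 - <<'E'
from m import *
s=r.state();print(s['clock'],s['tcp_pos'],s['contact_force'])
q=cams.capture('side')
u=np.array([np.cos(.76),np.sin(.76)]);n=np.array([-u[1],u[0]])
for d in cams.tip_of(q,'toggle_tip')[:1]: w=px2w(q,np.array(d['xy'])*[640,400],.112)[:2];print('tog',d['conf'],w@u,w@n)
c=w2px(q,[.64,.13,.05]).astype(int)
save('c7',cv2.resize(q['frame'][c[1]-50:c[1]+50,c[0]-50:c[0]+50],None,fx=6,fy=6,interpolation=cv2.INTER_CUBIC))
E
```

```text
14.9 [0.53475123 0.10639947 0.23356383] [ 0.03949667 -1.0359537   0.49386699]
tog 0.52 0.6083343227033329 -0.2811671494475753
```

View pics/c7.png

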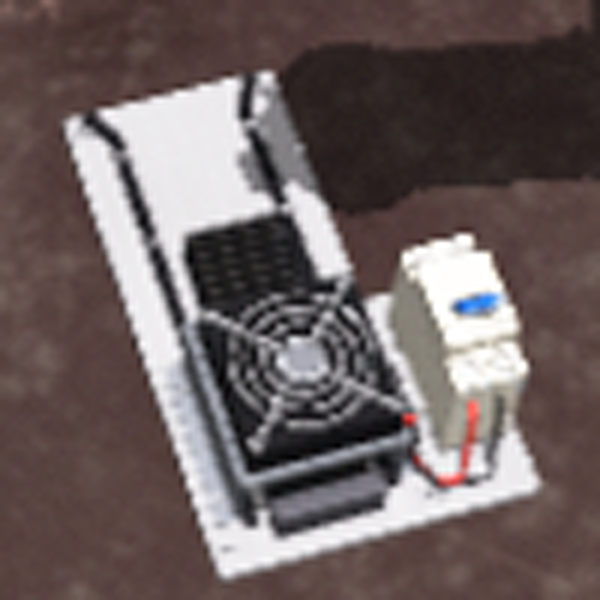

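The toggle at (478,303) has swung toward the back, its tip about 23 mm farther along (about 20 mm expected). The converter at (250,250) still sits home, and the arm is clear, so I'm handing in.

```bash
python3 -c "
from workcell import r
print(r.sign_off())"
```

```text
the job is handed in; nothing more can be done
None
```

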